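Grease the polishing spindle

TASK

Make the small polishing spindle safe and grease its bearing: press its mushroom stop knob fully in, turn it clockwise until it locks down, and let go of it. Then take the push-type grease gun out of its wooden block, press its coupler squarely onto the tilted grease nipple on the bearing block until it snaps over the nipple's head, and push on so that the barrel is well past half of its spring stroke. Finish while still holding the gun like that, square on the nipple with its spring compressed (do not let go), with the stop still locked and without disturbing the vial, tin and scriber standing by.

Things in the scene. Friction and masses are not known exactly. Their poses are not given: they have to be found in the camera images.
- spindle: polishing machine fixed to the bench: dark plate 112 x 262 x 10 mm, grey motor (66 mm dia, terminal box up to 99 mm), coupling, one grey pillow block bearing, bare tapered steel spindle. Origin: on the bench under the pillow block. y axis along the shaft (43 mm high): motor y = -205 to -93 mm, pillow block (32 mm wide, top 73 mm) at 0, spindle tip at +116 mm
- nipple: steel grease nipple on top of the pillow block, leaning 30 degrees from vertical towards the spindle's tapered tip. Ball head 14 mm dia, neck 9 mm dia, 16 mm hexagon from 13 mm below the head's centre. Origin: centre of the head, 93 mm above the bench, at y = 12.5 mm of spindle; z axis points outward along the nipple: the gun's own z axis must lie along it
- nipple_head (a point): centre of the nipple's ball head (same point and axes as nipple)
- stop_box: the machine's stop station, a grey box 78 x 78 x 50 mm fixed to the bench, with an aluminium ring (46 mm dia, top 53 mm) round the knob's stem. Origin: centre of its underside
- stop_top (a point): centre of the top of the black round mushroom knob of the stop, 85.5 mm above the bench when out. Knob 40 mm dia; its rim to grip reaches from 5.5 to 16.5 mm below this point, a 21 mm stem below that; a light raised mark on top shows its turn. The knob sinks with stop_push
- stop_push (a joint): how far the mushroom is pressed in (m): 0 out, 0.009 fully in, against a spring of 3 N (out) to 7 N (in). It can only be turned while pressed in by more than 6 mm; once turned fully and let go it rises to 4 mm and a bayonet holds it there
- stop_knob (a joint): turn of the mushroom (rad), clockwise seen from above: 0 free, 1.05 (60 degrees) fully turned; locked above about 0.75. Turns easily
- gun_stand: dark wooden block 64 x 64 x 38 mm fixed to the bench, with a hole 29 mm dia and 30 mm deep in which the gun stands loosely. Origin: centre of its underside
- grease_gun: push-type grease gun, 0.2 to 0.3 kg, 150 mm long, upright in the block, coupler down, origin 8 mm above the bench at the start. Origin: centre of the coupler's mouth (nose fully out); z axis along the gun to its closed end. Round aluminium barrel to grip, 30 mm dia, z = 54 to 150 mm; nose tube 14 mm dia; steel coupler 26 mm dia, z = 0 to 32 mm. Its yaw does not matter
- coupler_seat (a point): point on the gun's axis 8 mm inside the coupler's mouth, moving with the nose: the nipple head's centre lies here once snapped on. Four spring jaws at the mouth open 1.8 mm each to pass the head and close behind it: about 8 N squarely, more off centre. They first touch the head when this point is 11 mm short of its centre
- gun_nose (a joint): how far the nose (with the coupler) is pushed into the barrel (m): 0 fully out, 0.016 fully in, against a spring of 7 N (out) to 17 N (in), 12 N at half stroke
- vial: small stoppered glass vial, 25 mm dia, 52 mm high, loose bystander; origin: centre of its underside
- round_tin: small round dark tin, 44 mm dia, 22 mm high, loose bystander; origin: centre of its underside
- scriber: scriber with black handle, 130 mm long, 12 mm thick, lying loose as a bystander; origin: under its middle
Not all that is in view belongs to the job. Leave any red look-alike of the grease_gun alone.

How it is judged:
By the outcome, as a careful person would: the job done as asked, in the order asked, and still so for the second after the job is handed in, while the arm keeps its last pose, push and grip.
It also fails if it takes over 46 s, if anything falls off the work surface, if the arm or the gripper's body presses on something with over 40 N, if the wrist force passes 120 N, or if a joint passes its speed limit or range.

ROBOT

A 7-joint arm with a two-finger parallel gripper is mounted at the origin on a cart in front of the work surface, level with it; the furniture and walls round the work are solid. World frame = base frame: x ahead of the robot, y to its left, z up, the work surface at z = 0. Lengths are in m, angles in rad, forces in N, time in s.
With the tool pointing down it reaches from about 0.35 to 0.9 m from the base axis. Payload 19.9 kg.
Tool frame: the origin (TCP) lies between the finger pads; the fingertips stand 19 mm ahead of it and the grasp point (between the pads) is the TCP; z points along the fingers, y is the line along which they close (so a half turn about z gives the same grasp; the last joint's range is limited). The gripper opens to 94 mm and grips with 3 to 60 N. Pads are 16 mm wide; open, the fingers measure 119 mm over their backs; the gripper's body (75 mm by 177 mm) begins 78 mm behind the grasp point.
Start: joints at [-1.254, 0.417, -0.01, 1.614, 0.005, 1.111, -0.053], TCP at [0.219, 0.585, 0.224] pointing down, gripper open.
Joint ranges: [-2.81, 2.81], [-0.39, 2.02], [-1.27, 1.25], [0.06, 2.57], [-1.19, 4.33], [0.19, 2], [-2.82, 2.82]. Speed limits (rad/s): [1.89, 1.89, 2.39, 2.39, 3.01, 3.01, 3.01].

INTERFACE

Orientations are given as a 3x3 rotation matrix whose columns are the frame's x, y, z axes.
In Python, from rig import robot gives the robot as it stands. Calls block until the motion is done:
- robot.move_ptp(position, orientation): joint-space move of the TCP to a pose.
- robot.move_linear(position, velocity=0.15, frame=None, threshold=None): straight line of the TCP; frame=None keeps the orientation; velocity is the mean speed in m/s. With threshold (N) it stops when the force on the tool has changed by that much, and returns True; else False.
- robot.goto_joints(angles): joint-space move.
- robot.gripper_to(opening): finger opening in m; the grip force is fixed at half the most; returns when the fingers have stopped.
- robot.pause(seconds).
- robot.ik(position, orientation): joint angles nearest the present ones, or None.
- robot.get_state(): the state.
- robot.grab_frame(name): name is "scene" or "top" or "wrist"; returns the picture (420x560x3 uint8, red, green, blue); there is no depth.
- robot.camera_info(name): a dict with "fx", "fy", "cx", "cy" (pixels), "dist" ([k1, k2, p1, p2, k3] as OpenCV has them; the pictures are not rectified), "rvec" (rotation vector, rad) and "tvec" (3), from world to camera coordinates, as OpenCV has them. Camera axes: x right, y down, z forward; pixel columns grow to the right and rows downward; lengths in m; the calibration is good to about 2 mm. A picture is of the moment at which its call begins: read the wrist's pose just before it. camera_info takes no time and is no camera call; for the wrist camera it gives the pose at the moment of the call.
A pose or a line that the arm cannot do raises robot.PlanningError and nothing moves.
- robot.sign_off(): hands the job in; it is judged then, once.
The state is a dict: "time": time; "qpos": joint angles; "joint_vel": joint speeds; "effort": joint torques, N m; "ee_pos": TCP position; "tool_rot": TCP orientation; "force": force on the tool from outside, world axes, zero at the start; "moment": the same for the moment, N m; "opening": finger opening in m; "grasp_force": force on a finger pad.
Only numpy, scipy, OpenCV 4.12 (cv2) and the standard library are available. Lean on these libraries where they do the work, as an engineer would, in place of code of your own. Each camera call takes 0.05 s, during which the arm holds its last target. There are 200 camera calls.

## Working session

There is one attempt and no reset: what is moved stays moved. The work goes in short steps, each a Python script; the robot and the scene stay as the last script left them, time stands still between calls to the robot, and variables do not carry over. Pictures are saved under pics/ and viewed, at most 13 in all, crops included, and the job is handed in when it is done.

```bash
ls; mkdir -p pics
python3 - <<'E'
from rig import robot
import cv2,numpy as np
for n in ("scene","top"):
    im=robot.grab_frame(n); cv2.imwrite(f"pics/{n}0.png",im[:,:,::-1])
    i=robot.camera_info(n); print(n,i)
    R=cv2.Rodrigues(np.array(i["rvec"],float))[0]; print(-R.T@np.array(i["tvec"]).ravel())
s=robot.get_state();print(s["time"],s["ee_pos"],s["tool_rot"],s["opening"],s["force"])
E
```

```text
pics
scene {'fx': 396.93696063219807, 'fy': 396.93696063219807, 'cx': 282.41843812067304, 'cy': 205.52976473569254, 'dist': array([-0.01401865,  0.        ,  0.        ,  0.        ,  0.        ]), 'rvec': array([ 2.21234276, -0.81463113,  0.35938795]), 'tvec': array([-0.43690675,  0.29409861,  0.67140405])}
[ 0.14267392 -0.49772369  0.6782921 ]
top {'fx': 470.1610337257601, 'fy': 470.1610337257601, 'cx': 286.7045764364561, 'cy': 208.76509910757267, 'dist': array([0.0477138, 0.       , 0.       , 0.       , 0.       ]), 'rvec': array([ 2.13080611, -2.16329188,  0.18458111]), 'tvec': array([-0.024821  ,  0.53409704,  0.91951518])}
[ 0.38420088 -0.01704041  0.99170722]
0.1 [0.2193428  0.58492246 0.22391599] [[-9.36338096e-01  3.51099529e-01 -3.00824971e-04]
 [ 3.51099650e-01  9.36337554e-01 -1.00998735e-03]
 [-7.29323644e-05 -1.05130917e-03 -9.99999445e-01]] 0.09400771952909356 [-0.62941005  0.44555297  0.4653928 ]
```

View pics/top0.png

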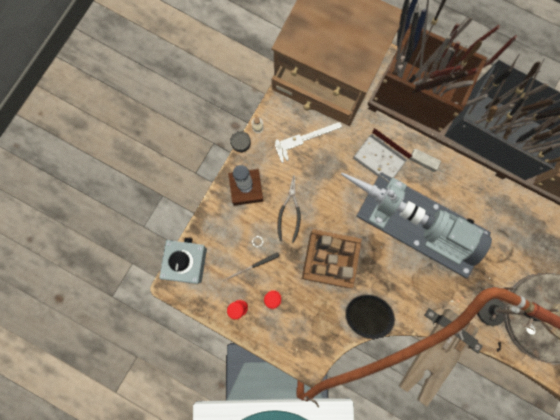

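View pics/scene0.png

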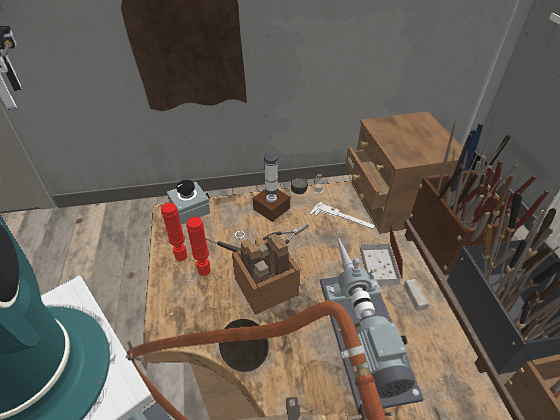

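The top view shows the stop knob at about (181,261), the gun block at (246,187) with the gun's top near (241,173), and the spindle tip at (343,175) with the pillow block near (392,200). The scriber is at (262,260), the tin at (241,141) and the vial at (258,124). Two red decoys stand at (237,310) and (272,299). Next I enlarge the parts that matter.

```bash
cat > h.py <<'E'
import cv2,numpy as np
def cam(i):
    K=np.array([[i["fx"],0,i["cx"]],[0,i["fy"],i["cy"]],[0,0,1]]);R=cv2.Rodrigues(np.array(i["rvec"],float))[0]
    t=np.array(i["tvec"],float).ravel();return K,np.array(i["dist"],float),R,t
def ray(i,uv):
    K,d,R,t=cam(i);p=cv2.undistortPoints(np.array([[uv]],float),K,d)[0,0]
    v=R.T@np.array([p[0],p[1],1]);return -R.T@t,v/np.linalg.norm(v)
def onplane(i,uv,z):
    c,v=ray(i,uv);return c+v*(z-c[2])/v[2]
def proj(i,P):
    K,d,R,t=cam(i);return cv2.projectPoints(np.array(P,float).reshape(-1,3),np.array(i["rvec"],float),t,K,d)[0][:,0]
def tri(obs):
    A=0;b=0
    for i,uv in obs:
        c,v=ray(i,uv);M=np.eye(3)-np.outer(v,v);A=A+M;b=b+M@c
    return np.linalg.solve(A,b)
E
python3 - <<'E'
import cv2,numpy as np
t=cv2.imread("pics/top0.png");s=cv2.imread("pics/scene0.png")
def c(im,u,v,w,h,k): return cv2.resize(im[v:v+h,u:u+w],None,fx=k,fy=k,interpolation=cv2.INTER_CUBIC)
m=np.zeros((600,800,3),np.uint8)
m[:300,:400]=c(t,335,160,80,60,5); m[:300,400:]=c(s,325,235,80,60,5)
m[300:,:400]=c(t,155,155,120,0+90,10/3)[:300,:400]; m[300:,400:]=c(s,160,145,133,100,3)[:300,:399][:, :].copy() if 0 else cv2.resize(s[145:245,160:293],(400,300),interpolation=cv2.INTER_CUBIC)
cv2.imwrite("pics/m1.png",m)
E
```

```text
(no output)
```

View pics/m1.png

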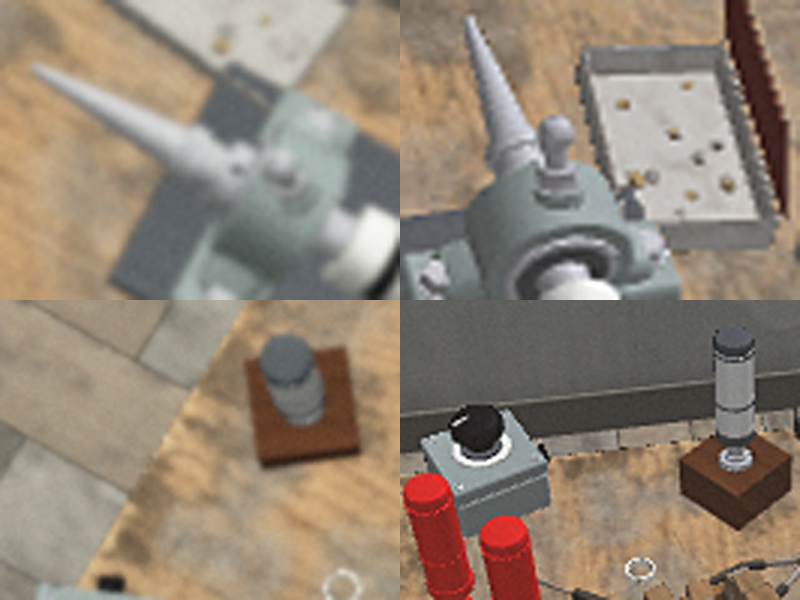

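The crops show:
- **Nipple head:** scene (355.5,261), top about (390.5,193).
- **Spindle tip:** top (342,173.5), scene (339,238.5).
- **Gun's closed end:** top (241.4,171.5), scene (271,157).
- **Knob top:** scene about (185.5,184).

I'll triangulate these now.

Run:
```python
from rig import robot
from h import *
S=robot.camera_info("scene");T=robot.camera_info("top");np.set_printoptions(precision=4,suppress=True)
h=tri([(S,(355.5,260.8)),(T,(390.5,192.5))]);print("head",h,onplane(S,(355.5,260.8),.093),onplane(T,(390.5,192.5),.093))
tp=tri([(S,(338.7,238.3)),(T,(341.5,173.2))]);print("tip",tp,onplane(S,(338.7,238.3),.043),onplane(T,(341.5,173.2),.043))
g=tri([(S,(271,157)),(T,(241.2,171.2))]);print("gun",g,onplane(S,(271,157),.158),onplane(T,(241.2,171.2),.158))
im=cv2.imread("pics/top0.png");
m=(im.max(2)<45).astype(np.uint8);m[:, :160]=0;m[:,205:]=0;m[:245]=0;m[285:]=0
n,l,st,c=cv2.connectedComponentsWithStats(m)
for k in range(1,n):
    if st[k,4]>20: print("top black",st[k],c[k],onplane(T,c[k],.08))
# block top & box by quadrilaterals
hsv=cv2.cvtColor(im,cv2.COLOR_BGR2HSV)
m=((im[:,:,2]<110)&(im[:,:,2].astype(int)-im[:,:,0]>25)).astype(np.uint8);m[:,:220]=0;m[:,270:]=0;m[:155]=0;m[215:]=0
n,l,st,c=cv2.connectedComponentsWithStats(m);k=1+st[1:,4].argmax();
r=cv2.minAreaRect(cv2.findContours((l==k).astype(np.uint8),0,2)[0][0]);print("block",r,onplane(T,r[0],.03))
sc=cv2.imread("pics/scene0.png");m=(sc.max(2)<45).astype(np.uint8);m[:,:165]=0;m[:,205:]=0;m[:170]=0;m[210:]=0
n,l,st,c=cv2.connectedComponentsWithStats(m)
for k in range(1,n):
    if st[k,4]>20: print("scene black",st[k],c[k],onplane(S,c[k],.08))
for n_,uv,z in (("tin",(241,141),.022),("vial",(258,124),.05),("scriber",(265,260),.006),("red1",(237,310),.16),("red2",(272,299),.16)): print(n_,onplane(T,uv,z))
big=cv2.resize(im[235:295,150:230],None,fx=5,fy=5,interpolation=cv2.INTER_CUBIC);b2=cv2.resize(sc[165:225,155:235],None,fx=5,fy=5,interpolation=cv2.INTER_CUBIC)
cv2.imwrite("pics/m2.png",np.hstack([big,b2]))
```

```text
head [ 0.5545 -0.2344  0.0934] [ 0.5543 -0.234   0.093 ] [ 0.5549 -0.2347  0.093 ]
tip [ 0.6065 -0.1476  0.0445] [ 0.608  -0.1469  0.043 ] [ 0.6064 -0.1475  0.043 ]
gun [0.5853 0.0508 0.1572] [0.5841 0.0502 0.158 ] [0.5855 0.0505 0.158 ]
top black [169 253  20  17 235] [178.7021 260.3319] [0.4305 0.1765 0.08  ]
block ((245.38865661621094, 187.4148406982422), (32.38011169433594, 30.397653579711914), 82.40535736083984) [0.5818 0.0522 0.03  ]
scene black [176 180  19  16 192] [185.099 187.099] [0.4258 0.1702 0.08  ]
tin [0.6843 0.0618 0.022 ]
vial [0.7118 0.0241 0.05  ]
scriber [0.4319 0.0135 0.006 ]
red1 [0.3395 0.0577 0.16  ]
red2 [ 0.357  -0.0028  0.16  ]
```

View pics/m2.png

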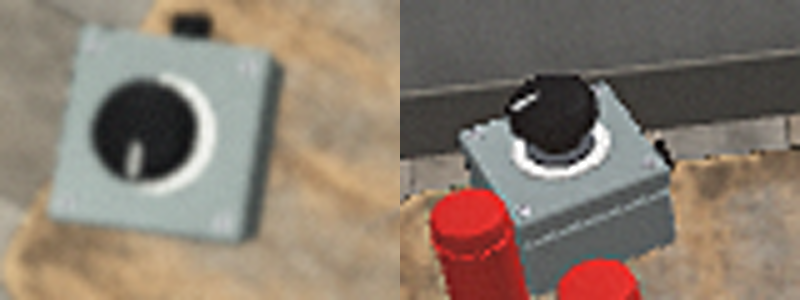

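The knob is black, its centre near top pixel (178.8,260.6), and its light mark is visible on the rim. I'll move above the knob and check it with the wrist camera, after planning grasp yaws through ik.

```bash
cat >> h.py <<'E'
def down(a,axis=(0,0,-1)):
    "tool z = axis, tool y at heading a (projected perpendicular to axis)"
    z=np.array(axis,float);z/=np.linalg.norm(z);y=np.array([np.cos(a),np.sin(a),0]);y-=z*(y@z);y/=np.linalg.norm(y)
    return np.column_stack([np.cross(y,z),y,z])
E
python3 - <<'E'
from rig import robot
from h import *
np.set_printoptions(precision=2,suppress=True)
n=np.array([.2565,.429,.866]);H=np.array([.5547,-.2345,.093])
for d in range(-180,180,30):
    a=np.radians(d);k=robot.ik([.43,.176,.08],down(a));g=robot.ik([.583,.052,.098],down(a));q=robot.ik(H+.082*n,down(a,-n));q2=robot.ik(H+.2*n,down(a,-n))
    print(d,k,g,q,q2 is not None)
E
```

```text
-180 [-0.35  0.35 -0.12  2.12  0.07  0.68  2.63] [ 0.63  0.78 -1.09  1.79  0.79  1.08  2.39] [ 0.74  0.86 -1.09  1.58  1.06  1.66  2.53] True
-150 [-1.31  0.61  1.08  2.14 -0.75  0.84 -2.38] [-0.89  0.79  1.08  1.84 -0.82  1.03 -2.09] [-0.62  0.87  1.08  1.63 -0.25  1.16 -2.25] True
-120 [-1.31  0.61  1.08  2.14 -0.75  0.84 -1.85] [-0.89  0.79  1.08  1.84 -0.82  1.03 -1.57] [-0.62  0.87  1.08  1.63 -0.25  1.16 -1.66] True
-90 [-0.97  0.4   0.61  2.14 -0.36  0.7  -1.69] [-0.63  0.58  0.65  1.84 -0.45  0.88 -1.34] [-0.55  0.78  0.92  1.63 -0.11  1.14 -1.2 ] True
-60 [-0.89  0.38  0.51  2.13 -0.29  0.69 -1.23] [-0.64  0.59  0.67  1.84 -0.46  0.88 -0.8 ] [-0.47  0.72  0.78  1.63  0.02  1.14 -0.78] True
-30 [-0.86  0.38  0.47  2.13 -0.27  0.69 -0.73] [-0.63  0.58  0.65  1.84 -0.45  0.88 -0.29] [-0.44  0.7   0.73  1.63  0.05  1.15 -0.35] True
0 [-0.81  0.37  0.42  2.13 -0.23  0.68 -0.24] [-0.58  0.56  0.58  1.83 -0.39  0.86  0.19] [-0.41  0.68  0.68  1.62  0.09  1.15  0.08] True
30 [-0.74  0.36  0.34  2.13 -0.19  0.68  0.24] [-0.53  0.55  0.51  1.83 -0.34  0.85  0.67] [-0.37  0.66  0.61  1.62  0.14  1.16  0.56] True
60 [-0.67  0.35  0.26  2.13 -0.14  0.68  0.72] [-0.44  0.52  0.39  1.83 -0.26  0.84  1.12] [-0.3   0.63  0.51  1.62  0.2   1.17  1.1 ] True
90 [-0.61  0.35  0.18  2.13 -0.1   0.67  1.2 ] [-0.36  0.51  0.28  1.83 -0.18  0.83  1.58] [-0.24  0.62  0.42  1.62  0.26  1.18  1.64] True
120 [-0.51  0.35  0.06  2.12 -0.03  0.67  1.67] [-0.28  0.5   0.18  1.82 -0.12  0.83  2.05] [-0.19  0.6   0.35  1.62  0.3   1.19  2.12] True
150 [-0.43  0.35 -0.03  2.12  0.01  0.68  2.15] [-0.2   0.5   0.07  1.82 -0.04  0.83  2.51] [-0.14  0.6   0.27  1.61  0.34  1.2   2.55] True
```

Run:
```python
from rig import robot
from h import *
np.set_printoptions(precision=4,suppress=True)
robot.move_ptp([.43,.176,.20],down(np.radians(20)))
s=robot.get_state();W=robot.camera_info("wrist");im=robot.grab_frame("wrist");cv2.imwrite("pics/w1.png",im[:,:,::-1])
print(s["time"],s["ee_pos"]);K,d,R,t=cam(W);print(-R.T@t,R[2],proj(W,[[.4305,.1765,.0855],[.583,.052,.158]]))
np.save("pics/w1.npy",W,allow_pickle=True)
```

```text
1.7833 [0.4299 0.1772 0.2   ]
[0.4029 0.2543 0.3605] [ 0.0978 -0.2643 -0.9595] [[276.8449 208.8819]
 [384.5967 405.533 ]]
```

View pics/w1.png

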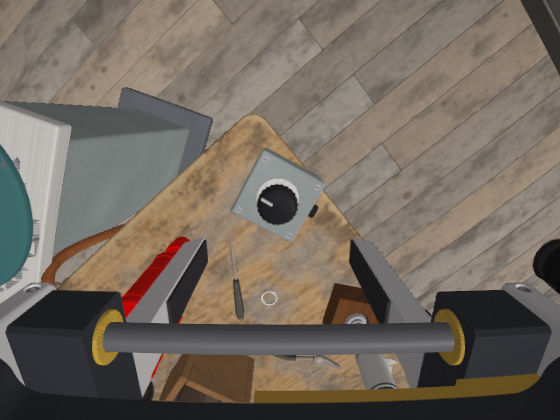

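The knob shows at about (277,204) in the wrist view, with its mark at upper left, roughly 5 px from my prediction. I'll refine from the mask, then press, turn and release.

Run:
```python
from rig import robot
from h import *
np.set_printoptions(precision=4,suppress=True)
W=np.load("pics/w1.npy",allow_pickle=True).item();im=cv2.imread("pics/w1.png");T=robot.camera_info("top")
m=(im.max(2)<60).astype(np.uint8);m[:175]=0;m[235:]=0;m[:,:250]=0;m[:,304:]=0
m=cv2.morphologyEx(m,cv2.MORPH_OPEN,np.ones((5,5)));c=max(cv2.findContours(m,0,2)[0],key=cv2.contourArea)
(u,v),r=cv2.minEnclosingCircle(c);print(u,v,r)
P=onplane(W,(u,v),.0755);print("wrist",P,"top",onplane(T,(178.8,260.6),.0755),tri([(W,(u,v)),(T,(178.8,260.6))]))
k=(P+onplane(T,(178.8,260.6),.0755))/2
print(k)
robot.move_ptp([k[0],k[1],.125],down(np.radians(30)))
print(robot.move_linear([k[0],k[1],.086],velocity=.08,threshold=6))
robot.gripper_to(.03)
s=robot.get_state();print(s["time"],s["ee_pos"],s["opening"],s["grasp_force"],s["force"])
```

```text
276.8333435058594 204.1666717529297 20.034780502319336
wrist [0.4298 0.1783 0.0755] top [0.4302 0.1773 0.0755] [0.4302 0.1777 0.0733]
[0.43   0.1778 0.0755]
False
3.7667 [0.4292 0.1773 0.0857] 0.03931231394670839 30.000560581684113 [-5.0083 -1.8943  3.0414]
```

Run:
```python
from rig import robot
from h import *
np.set_printoptions(precision=4,suppress=True)
x,y=.43,.1778
print(robot.move_linear([x,y,.0755],velocity=.04,threshold=15))
s=robot.get_state();print(s["time"],s["ee_pos"],s["force"],s["opening"]);z=s["ee_pos"][2]
for d in (10,-10,-32):
    robot.move_linear([x,y,z-.0002],velocity=.05,frame=down(np.radians(d)))
    s=robot.get_state();print(s["time"],s["ee_pos"],s["force"],s["moment"],s["grasp_force"],np.degrees(np.arctan2(s["tool_rot"][1,1],s["tool_rot"][0,1])))
```

```text
True
4.075 [0.4292 0.1773 0.0758] [-1.5709 -1.354   5.5712] 0.03929894153719605
4.575 [0.4289 0.1773 0.0756] [-8.9714 -6.6221 15.6056] [-1.3681  2.4473 -0.0094] 30.003754198551178 9.979734048683474
5.075 [0.4286 0.1773 0.0756] [-11.9507  -5.9492  18.6743] [-1.3812  3.0962 -0.0666] 30.004449784755707 -10.01275509947744
5.6083 [0.4283 0.1774 0.0756] [-14.3301  -4.8261  20.9983] [-1.1953  3.6512  0.512 ] 30.00484138727188 -31.960935972722037
```

Run:
```python
from rig import robot
from h import *
np.set_printoptions(precision=4,suppress=True)
robot.gripper_to(.07);print(robot.get_state()["force"])
p=robot.get_state()["ee_pos"]
robot.move_linear([p[0],p[1],.14],velocity=.15)
W=robot.camera_info("wrist");im=robot.grab_frame("wrist");cv2.imwrite("pics/w2.png",im[100:320,130:420,::-1].repeat(2,0).repeat(2,1))
print(proj(W,[[.43,.1778,.0815],[.43,.1778,.0855]]))
# look at the spindle from above its head, then it is on the way
robot.move_ptp([.56,-.12,.26],down(np.radians(-31)))
s=robot.get_state();W=robot.camera_info("wrist");im=robot.grab_frame("wrist");cv2.imwrite("pics/w3.png",im[:,:,::-1]);np.save("pics/w3.npy",W,allow_pickle=True)
print(s["time"],s["ee_pos"],proj(W,[[.5547,-.2345,.093],[.6065,-.1476,.043],[.583,.052,.158]]))
```

```text
[-0.1503  0.494   0.2792]
[[276.5798 230.2268]
 [276.5534 232.0703]]
8.2083 [ 0.5599 -0.1186  0.2593] [[321.5234 276.3994]
 [319.375  187.4551]
 [191.5388  24.6312]]
```

View pics/w2.png

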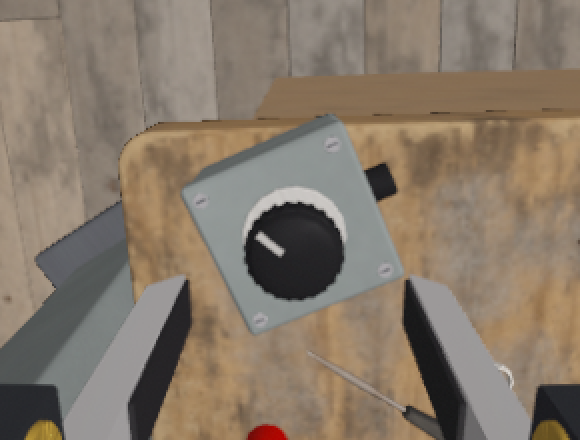

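View pics/w3.png

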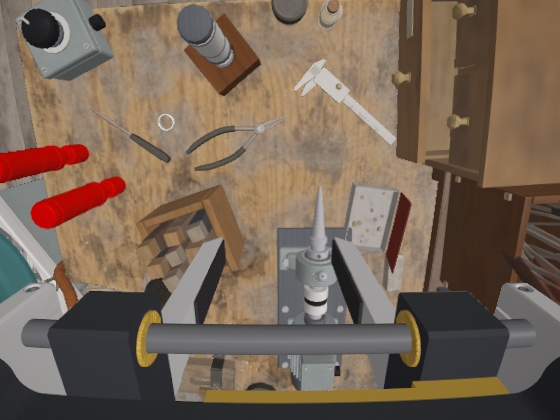

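The knob's mark has clearly turned relative to the box (w2). In w3 the gun's end is near (195,22), the spindle tip at (320,187) and the nipple near (319,270). I'll quantify the turn and zoom in on the nipple and the gun.

Run:
```python
from rig import robot
from h import *
np.set_printoptions(precision=4,suppress=True)
def mark(im,c,r):
    g=im.min(2).astype(int);Y,X=np.indices(g.shape);m=((X-c[0])**2+(Y-c[1])**2<(.8*r)**2)&(g>120)
    return X[m].mean()-c[0],Y[m].mean()-c[1],m.sum()
a=mark(cv2.imread("pics/w1.png"),(276.8,204),20);b=mark(cv2.imread("pics/w2.png"),(295,251),48);print(a,b)
A=[np.degrees(np.arctan2(q[1],q[0])) for q in (a,b)];print("image angles",A,"turn cw ~",(A[1]-A[0])+52)
im=cv2.imread("pics/w3.png")
cr=[cv2.resize(im[v:v+50,u:u+66],(400,300),interpolation=cv2.INTER_CUBIC) for u,v in ((286,245),(286,178),(170,0),(200,20))]
cv2.imwrite("pics/m3.png",np.vstack([np.hstack(cr[:2]),np.hstack(cr[2:])]))
```

```text
(np.float64(-10.124324324324334), np.float64(-1.9729729729729684), np.int64(37)) (np.float64(-24.25454545454545), np.float64(-6.172727272727286), np.int64(220))
image angles [np.float64(-168.97271656061108), np.float64(-165.7214711806627)] turn cw ~ 55.25124537994839
```

View pics/m3.png

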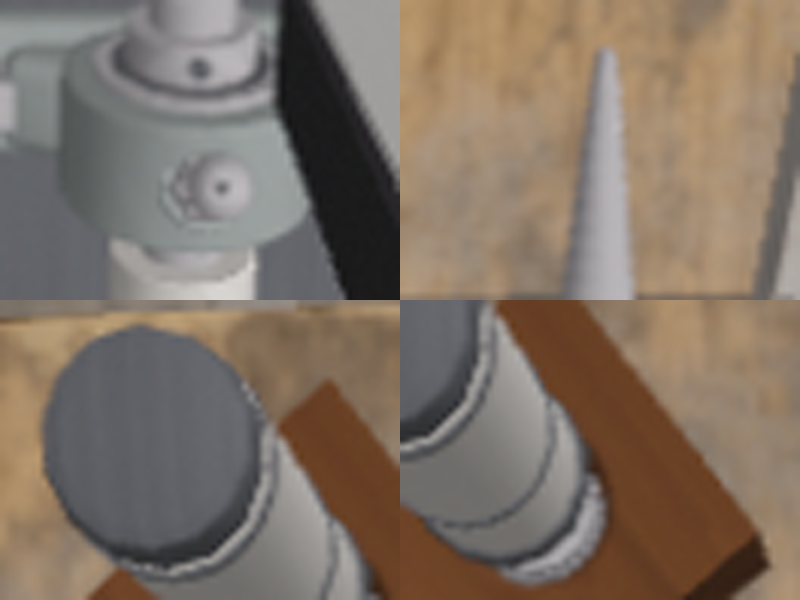

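The nipple head is at w3 (321.9,275.4), the tip at (319.8,185.8) and the centre of the gun's end face at (194,22.2). The knob turned about 55–60 degrees and stayed there. I'll triangulate over all the views, then take the gun.

Run:
```python
from rig import robot
from h import *
np.set_printoptions(precision=4,suppress=True)
S=robot.camera_info("scene");T=robot.camera_info("top");W=np.load("pics/w3.npy",allow_pickle=True).item()
H=tri([(S,(355.5,260.8)),(T,(390.5,192.5)),(W,(321.9,275.4))]);print("head",H,onplane(W,(321.9,275.4),.093))
P=tri([(S,(338.7,238.3)),(T,(341.5,173.2)),(W,(319.8,185.8))]);print("tip",P,onplane(W,(319.8,185.8),.043))
G=tri([(S,(271,157)),(T,(241.2,171.2)),(W,(194,22.2))]);print("gun",G,onplane(W,(194,22.2),.158))
d=(P-H)[:2];print("len",np.linalg.norm(d),"heading",np.degrees(np.arctan2(d[1],d[0])))
g=onplane(W,(194,22.2),.158)[:2]*.4+G[:2]*.6
a=np.radians(-31)
robot.move_ptp([*g,.26],down(a))
print(robot.move_linear([*g,.098],velocity=.15,threshold=6))
robot.gripper_to(.02)
s=robot.get_state();print(s["time"],s["ee_pos"],s["opening"],s["force"],s["moment"])
```

```text
head [ 0.5552 -0.2342  0.0922] [ 0.5558 -0.2335  0.093 ]
tip [ 0.6075 -0.1469  0.0426] [ 0.608 -0.146  0.043]
gun [0.5855 0.0516 0.1571] [0.5857 0.0524 0.158 ]
len 0.10183257876357019 heading 59.046748872248145
False
10.925 [0.5853 0.0521 0.098 ] 0.029915812270876595 [-3.9202  2.7386  2.9717] [0.4803 1.0125 0.023 ]
```

Run:
```python
from rig import robot
from h import *
np.set_printoptions(precision=4,suppress=True)
H=np.array([.5554,-.2339,.093]);th=np.radians(59);n=np.array([.5*np.cos(th),.5*np.sin(th),np.sqrt(.75)]);F=down(np.radians(-31),-n)
p=robot.get_state()["ee_pos"]
robot.move_linear([p[0],p[1],.28],velocity=.2)
s=robot.get_state();print(s["time"],s["opening"],s["force"],s["moment"])
robot.move_ptp(H+n*(.082+.07),F)
robot.move_linear(H+n*(.082+.022),velocity=.1)
s=robot.get_state();print(s["time"],s["opening"],s["force"],s["ee_pos"]-H-n*.104)
tcp=s["ee_pos"];z=-s["tool_rot"][:,2];print("axis err deg",np.degrees(np.arccos(z@n)))
pic=[]
for c in ("wrist","scene","top"):
    I=robot.camera_info(c);im=robot.grab_frame(c)[:,:,::-1]
    cv2.imwrite(f"pics/n_{c}.png",im)
    q=proj(I,[H,tcp-z*.09,tcp-z*.06,tcp-z*.03,tcp+z*.06]);print(c,q.tolist())
    u,v=np.clip((q[0]-[30,28]).astype(int),0,[494,370]);pic.append(cv2.resize(im[v:v+50,u:u+66],(400,300),interpolation=cv2.INTER_CUBIC));print(u,v)
    np.save(f"pics/n_{c}.npy",I,allow_pickle=True)
pic.append(cv2.resize(cv2.imread("pics/n_wrist.png"),(400,300)))
cv2.imwrite("pics/m4.png",np.vstack([np.hstack(pic[:2]),np.hstack(pic[2:])]))
```

```text
11.9833 0.02979277652477166 [-0.189  -0.3424 -2.9215] [-0.0568  0.1033 -0.0374]
13.525 0.02942398123102774 [-0.3807 -0.489  -2.931 ] [0.0004 0.0003 0.0004]
axis err deg 0.049173122022206674
wrist [[276.156647297331, 212.42048789434898], [276.29699694467945, 217.05938058155274], [276.0877553644485, 228.94753088086878], [275.82096168706704, 244.13263785871263], [274.2855388066498, 332.1450419755247]]
246 184
scene [[355.8342566405086, 260.479213145675], [355.63976499117723, 253.09786073575157], [355.0990009140887, 237.85743171936417], [354.5443510000632, 222.31183110578343], [352.7926329338754, 173.7715423533377]]
325 232
top [[390.0734694911197, 192.2359949278409], [388.17834459051795, 188.97081925131033], [384.26888250741433, 182.28329671115762], [380.1375686467356, 175.21086812624554], [366.2014930597934, 151.31242986290164]]
360 164
```

View pics/m4.png

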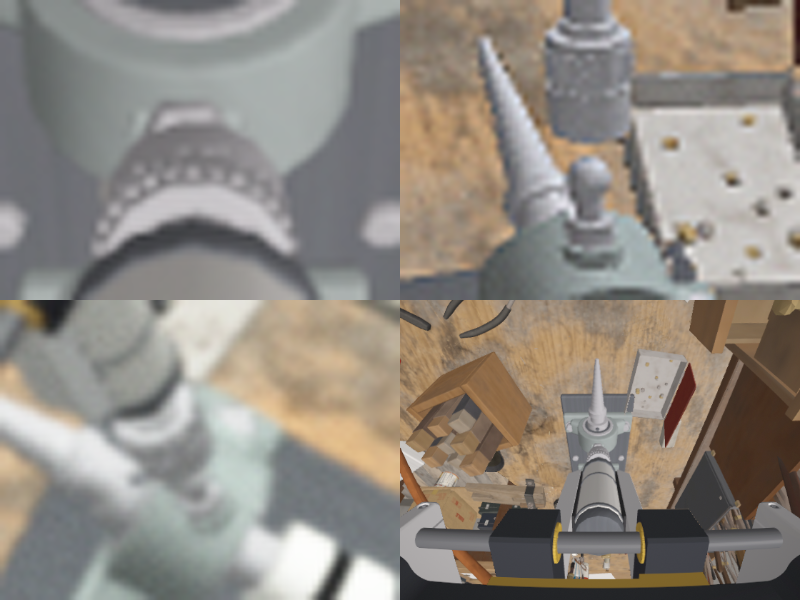

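The scene crop shows the coupler's mouth centred over the head (crop x 588 against 590, under 1 mm off) with its axis parallel to the nipple. The wrist crop agrees to about 1 mm. I'll advance in steps and watch the lateral force.

```bash
cat > adv.py <<'E'
from rig import robot
from h import *
np.set_printoptions(precision=2,suppress=True)
H=np.array([.5554,-.2339,.093]);th=np.radians(59);n=np.array([.5*np.cos(th),.5*np.sin(th),np.sqrt(.75)]);F=down(np.radians(-31),-n)
def step(gap,off=np.zeros(3),thr=35,v=.02):
    hit=robot.move_linear(H+off+n*(.082+gap),velocity=v,threshold=thr)
    s=robot.get_state();print(round(gap*1e3,1),hit,round(s["time"],2),"F tool",F.T@s["force"],"M tool",F.T@s["moment"],"pos",F.T@(s["ee_pos"]-H)*1e3)
    return s
E
python3 - <<'E'
from adv import *
for g in (.013,.009,.006,.003): 
    s=step(g)
E
```

```text
13.0 False 14.28 F tool [ 1.19 -0.03  1.6 ] M tool [ 0.02  0.66 -0.05] pos [ -0.05   0.04 -94.97]
9.0 False 14.62 F tool [-0.45 -3.73 -1.65] M tool [ 1.25  0.09 -0.  ] pos [ -0.2   -0.33 -90.87]
6.0 False 14.93 F tool [-0.88 -3.16  1.86] M tool [ 1.16  0.11 -0.01] pos [  0.04  -0.04 -88.21]
3.0 False 15.22 F tool [ 1.   -3.06  7.61] M tool [ 0.94  0.39 -0.01] pos [ -0.2   -0.48 -84.13]
```

Run:
```python
from adv import *
robot.pause(.4);s=robot.get_state();print(F.T@s["force"],F.T@s["moment"],F.T@(s["ee_pos"]-H)*1e3)
y=F[:,1]
s=step(.003,-.001*y);robot.pause(.3);s=robot.get_state();print(F.T@s["force"],F.T@s["moment"],F.T@(s["ee_pos"]-H)*1e3)
pic=[]
for c in ("scene","top"):
    im=robot.grab_frame(c)[:,:,::-1];u,v=((325,222) if c=="scene" else (360,164))
    pic.append(cv2.resize(im[v:v+50,u:u+66],(400,300),interpolation=cv2.INTER_CUBIC))
cv2.imwrite("pics/m5.png",np.hstack(pic))
```

```text
[-0.75 -3.49  9.88] [ 0.99  0.33 -0.05] [ -0.23  -0.43 -84.39]
3.0 False 15.88 F tool [ 0.19 -2.47  3.93] M tool [ 0.7   0.08 -0.03] pos [ -0.18  -1.04 -84.88]
[-1.55 -1.53  4.56] [ 0.88 -0.04 -0.05] [ -0.08  -0.92 -85.12]
```

View pics/m5.png

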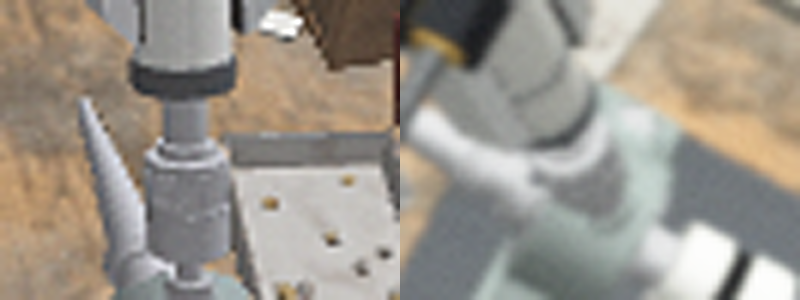

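The coupler sits over the head with the neck showing below it. The pull on the tool shows it has snapped on. Now I compress the spring.

Run:
```python
from adv import *
y=F[:,1]
for g in (0,-.003,-.006,-.009):
    s=step(g,-.0012*y);robot.pause(.2);s=robot.get_state();print("   ",F.T@s["force"],F.T@s["moment"],F.T@(s["ee_pos"]-H)*1e3)
I=robot.camera_info("scene");im=robot.grab_frame("scene")[:,:,::-1];cv2.imwrite("pics/s6.png",im)
w=robot.grab_frame("wrist")[:,:,::-1]
cv2.imwrite("pics/m6.png",np.hstack([cv2.resize(im[212:272,318:398],(400,300),interpolation=cv2.INTER_CUBIC),cv2.resize(w,(400,300))]))
```

```text
0.0 False 16.57 F tool [-1.14 -1.55  5.36] M tool [ 0.46  0.02 -0.08] pos [ -0.03  -1.19 -81.8 ]
    [-1.25 -0.82  6.14] [ 0.47 -0.04 -0.01] [ -0.03  -1.22 -81.93]
-3.0 False 17.07 F tool [-1.07 -2.54 -7.68] M tool [ 0.9  -0.12 -0.04] pos [  0.26  -0.84 -79.63]
    [-1.65 -3.59 -5.94] [ 0.92 -0.12 -0.03] [  0.24  -0.83 -79.76]
-6.0 False 17.57 F tool [-1.52 -2.36 -8.03] M tool [ 1.   -0.1  -0.07] pos [  0.33  -0.78 -76.81]
    [-0.94 -3.37 -8.46] [ 1.   -0.08 -0.02] [  0.33  -0.77 -76.87]
-9.0 False 18.07 F tool [-1.87 -4.26 -9.9 ] M tool [ 1.12 -0.18 -0.03] pos [  0.31  -0.73 -73.91]
    [-2.02 -4.77 -9.17] [ 1.19 -0.16 -0.01] [  0.3   -0.73 -73.99]
```

View pics/m6.png

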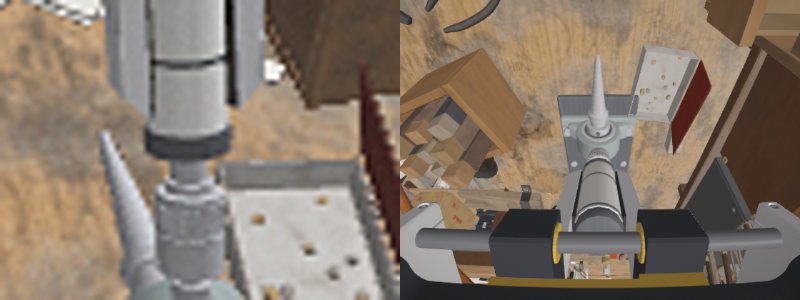

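Run:
```python
from adv import *
y=F[:,1];x=F[:,0]
def st(g,o):
    s=step(g,o);robot.pause(.25);s=robot.get_state();print("   ",F.T@s["force"],F.T@s["moment"],F.T@(s["ee_pos"]-H)*1e3)
st(-.009,-.0025*y-.0003*x);st(-.0135,-.0025*y-.0006*x)
print(robot.get_state()["opening"])
I=robot.camera_info("scene");im=robot.grab_frame("scene")[:,:,::-1];cv2.imwrite("pics/s7.png",im)
# dark collar of the barrel against the coupler, along the image of the axis (near vertical), in three frames
def prof(p,u0=352,u1=360): return cv2.imread(p)[205:275,u0:u1].mean((1,2)).astype(int)
print(prof("pics/s6.png").tolist());print(prof("pics/s7.png").tolist())
print(np.diff(proj(I,[H,H+.01*n]),axis=0))
```

```text
-9.0 False 18.62 F tool [-1.03  1.23 -9.78] M tool [-0.32  0.08 -0.04] pos [  0.19  -1.18 -74.43]
    [-1.05  0.66 -8.81] [-0.32  0.18 -0.01] [  0.18  -1.18 -74.41]
-13.5 False 19.25 F tool [ -0.16   0.73 -12.06] M tool [-0.1   0.29 -0.04] pos [  0.09  -1.16 -70.01]
    [ -0.09   0.18 -12.26] [-0.06  0.33 -0.02] [  0.11  -1.16 -70.09]
0.02981939334665185
[156, 156, 156, 156, 156, 156, 155, 154, 156, 155, 154, 155, 155, 155, 156, 156, 155, 157, 164, 90, 92, 163, 157, 155, 155, 155, 156, 155, 155, 154, 156, 155, 157, 165, 108, 64, 68, 67, 62, 111, 129, 125, 124, 145, 151, 116, 184, 143, 116, 126, 121, 124, 122, 121, 123, 135, 117, 119, 121, 121, 122, 121, 121, 148, 154, 109, 117, 126, 146, 106]
[157, 157, 157, 156, 156, 156, 156, 156, 156, 156, 157, 155, 156, 156, 156, 155, 155, 156, 155, 157, 164, 104, 84, 163, 158, 155, 155, 156, 155, 156, 156, 155, 155, 156, 157, 165, 115, 62, 69, 70, 62, 106, 132, 139, 160, 118, 176, 155, 116, 126, 119, 122, 122, 123, 125, 136, 117, 120, 121, 121, 121, 122, 121, 142, 156, 109, 117, 125, 147, 106]
[[-0.17 -5.  ]]
```

Lateral load is now near zero. Contact force is about 15 N, which means about 12 mm of the 16 mm stroke, and the barrel moved in the picture while the coupler stayed put. I'll check that it holds and that the stop hasn't moved, then hand in.

Run:
```python
from adv import *
robot.pause(.6);s=robot.get_state();print(s["time"],F.T@s["force"],F.T@(s["ee_pos"]-H)*1e3,s["opening"])
z=-s["tool_rot"][:,2];print("tilt",np.degrees(np.arccos(z@n)))
t=robot.grab_frame("top")[:,:,::-1].astype(int);a=cv2.imread("pics/top0.png").astype(int)
for nm,u,v in (("tin",241,141),("vial",258,124),("scriber",262,260)): print(nm,abs(t-a)[v-10:v+10,u-12:u+12].mean())
ok=F.T@s["force"]
if ok[2]<-10: print(robot.sign_off())
```

```text
20.15 [  0.41  -0.28 -11.44] [  0.13  -1.15 -70.11] 0.02942277660191144
tilt 0.2313651403716831
tin 35.54236111111111
vial 46.452083333333334
scriber 22.827083333333334
the job is handed in; nothing more can be done
None
```

Run:
```python
import cv2,numpy as np
a=cv2.imread("pics/scene0.png").astype(int);b=cv2.imread("pics/s7.png").astype(int)
for nm,u,v in (("tin",299,186),("vial",319,184),("scriber",228,245),("knob",186,187)): print(nm,abs(b-a)[v-9:v+9,u-10:u+10].mean())
```

```text
tin 6.125925925925926
vial 28.644444444444446
scriber 3.237037037037037
knob 17.783333333333335
```

I handed in the job at about 20 s of robot time: the stop knob is turned about 55–60° by its mark and released, and the gun is snapped on the nipple and held square there at about 12 of 16 mm spring stroke. The scriber and tin look unmoved in the last scene picture, but I couldn't confirm the vial: its patch of the picture changed, possibly because the arm was in view, though nothing I did came near it.

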